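# Clamp the dish and wedge up the levelling platform

## Task

Swing the blue clamp arm of the levelling stand fully down over the dish. Then take the orange wedge by its grip block and, keeping it flat on the bench, push it thin end first and straight in under the middle of the platform's front lip until the lip has just lifted off the base, by about 4 mm (the black line on the ramp is then at the lip). Do not lift the platform by hand or far beyond that, disturb none of the things standing around, and finish still holding the wedge in place.

Things in the scene. Friction and masses are not known exactly. Their poses are not given: they have to be found in the camera images.
- stand: dark steel base of the levelling stand, 130 x 126 x 11 mm, fixed to the bench, a U open towards the front: two side rails 14 mm wide at y = +-56 mm (98 mm clear between them) and a rear bar. Origin on the bench under its middle; its x axis points from the open front to the hinge at the rear, y to the left, z up. The wedge slides on the bench between the rails.
- platform (a joint): hinge of the aluminium platform (about 0.6 kg, plate 124 mm wide and 8 mm thick) on the stand; axis along the stand's y at x = +60 mm, z = 15 mm. 0 rad: lying on the rails, underside 11 mm above the bench; positive: front lip raised. The lip is 120 mm from the hinge, so 0.033 rad is 4 mm of lift. It drops back by its own weight.
- lip (a point): lower front edge of the platform, middle of its width; a rounded lip (3 mm radius), 11 mm above the bench when the platform lies on the base; at x = -60 mm in the stand's frame.
- seat (a point): point on the platform's top where the dish stands, inside a white ring 67 mm across and 5 mm high; at x = -5 mm, z = 19 mm in the stand's frame.
- clamp (a joint): hinge of the blue clamp arm on the platform; axis along the stand's y at x = +48 mm, z = 44 mm in the stand's frame, between two dark lugs. 0 rad: fully down, arm level over the dish and pointing to the front, rubber pad 1 to 2 mm above the dish; positive: swung up. A stiff hinge: it stays where it is left (about 0.05 N m of friction), damped; press it down and it stays down.
- clamp_tab (a point): top of the wider tab (26 x 12 mm) at the free end of the clamp arm, 95 mm from the clamp hinge; the arm is 16 mm wide and 6 mm thick, its upper face 3 mm above the hinge axis (the tab's top 5 mm). When down, the tab's top is 49 mm above the bench, at x = -47 mm in the stand's frame.
- dish: closed petri dish, 60 mm across and 15 mm high, pink inside, loose on the platform. Origin at the centre of its underside.
- wedge: orange wedge, 110 x 36 mm, 0.09 kg, lying on the bench. Origin under its middle; x axis points to the thin end. Nose at x = +55 mm, 4 mm thick; the ramp rises 1 in 5 over 80 mm to 20 mm; grip block centred at x = -40 mm, 30 mm long, 24 mm wide (across y) and 50 mm high. A black line crosses the ramp at x = 0, where it is 15 mm thick.
- nose (a point): middle of the lower edge of the wedge's thin end.
- jar: bystander: jar with black lid, 58 mm across, 71 mm high; origin under its centre.
- crucible_1: bystander: small white crucible, 44 mm across, 31 mm high, standing to the left or right of the stand; origin under its centre.
- dropper: bystander: dropper bottle with red teat, 35 mm across, 92 mm high, standing on the other side of the stand; origin under its centre.
Things that resemble listed ones, but are neither listed nor needed, are in the scene too. There is more than one size of the dish; the one meant has the size given above.

How it is judged:
By the outcome, as a careful person would: the job done as asked, in the order asked, and still so for the second after the job is handed in, while the arm keeps its last pose, push and grip.
It also fails if it takes over 51 s, if anything falls off the work surface, if the arm or the gripper's body presses on something with over 40 N, if the wrist force passes 120 N, or if a joint passes its speed limit or range.

## Robot

A 6-joint arm with a two-finger parallel gripper is mounted at the origin on a cart in front of the work surface, level with it; the furniture and walls round the work are solid. World frame = base frame: x ahead of the robot, y to its left, z up, the work surface at z = 0. Lengths are in mm, angles in degrees, forces in N, time in s.
With the tool pointing down it reaches from about 350 to 850 mm from the base axis. Payload 8.1 kg.
Tool frame: the origin (TCP) lies midway between the tips of the shut fingers; the grasp point (between the pads) lies 19 mm behind it (r.pinch_z is the distance from the TCP to the grasp point, in mm); z points along the fingers, y is the line along which they close (so a half turn about z gives the same grasp; the last joint's range is limited). The gripper opens to 85 mm and grips with 20 to 120 N. Pads are 22 mm wide; open, the fingers measure 114 mm over their backs; the gripper's body (76 mm by 85 mm) begins 54 mm behind the grasp point. The pads swing forward as they close: fully open they stand 13 mm farther back than shut.
Start: joints at [-81.727, 7.471, 85.268, -0, 87.261, -4.893], TCP at [136.69, -584.227, 231.292] pointing down, gripper open.
Joint ranges: [-169.43, 169.43], [-51.17, 129.36], [1.28, 143.12], [-76.62, 256.62], [0, 156.53], [-152.29, 152.29]. Speed limits (degrees/s): [136.94, 136.94, 159.86, 180, 180, 180].

## Interface

Orientations are given as [roll, pitch, yaw] about the fixed x, y, z axes, in that order (R = Rz(yaw) Ry(pitch) Rx(roll)).
In Python, from bench import sensors, optics, job, r gives the robot as it stands.
- The arm moves only by the tool play_rows, never from a script. Its argument "motion" is a list that holds one entry, the list of rows, each a list of 6 numbers: the shift along the tool's x, y, z in cm, then the turn, a rotation vector about the tool's x, y, z in degrees. In form: [[[x, y, z, ax, ay, az], ...]]. A call has 1 to 5 rows; each row is the pose to reach, as a shift and turn from the pose commanded when the call began, along the tool's axes at that moment; what a row does not reach only later rows make up. A row lasts 1/10 s, in which the tool goes at most 50 mm and 8.59 degrees, less where a joint would pass 70% of its speed; a pose out of reach is approached as far as the arm can. A call with a gripper value outside its range is refused whole. "jaw" is the opening, from 0 (shut) to 1 (fully open), set as the call begins (left out, the last holds). The fingers move at their own pace and stop on an object; "squeeze" is the grip in N (left out, the last holds). Time passes only in rows, so rows that repeat a pose let the fingers close. It gives the time, the measured TCP pose, the force, the opening and the grip force at its end, in the units of the state.
- sensors.sense(): the state, without advancing time (a new reading comes with each control period).
- optics.snapshot(name): name is "side" or "top" or "wrist"; returns a dict with "pixels" (420x560x3 uint8, red, green, blue), "mtx" (3x3 intrinsics, pixels), "R" (3x3) and "t" (3): a world point X has camera coordinates R X + t; the wrist camera has in their place "T_tool_cam" (4x4, takes a point from camera to tool coordinates, whose origin is the TCP and whose axes are the flange's). Camera axes: x right, y down, z forward; pixel columns grow to the right and rows downward; lengths in mm; the calibration is good to about 2 mm. A picture is of the moment at which its call begins: read the wrist's pose just before it. There is no depth.
- job.hand_in(): hands the job in; it is judged then, once.
The state is a dict: "time": time; "joint_pos": joint angles; "qd": joint speeds; "joint_efforts": joint torques, N m; "tool_pos": TCP position; "tcp_rot": TCP orientation; "ft_force": force on the tool from outside, world axes, zero at the start; "wrist_torque": the same for the moment, N m; "finger_gap": finger opening in mm; "grip_force": force on a finger pad.
Only numpy, scipy, OpenCV 4.12 (cv2) and the standard library are available. Lean on these libraries where they do the work, as an engineer would, in place of code of your own. Each camera call takes 0.05 s, during which the arm holds its last target. There are 200 camera calls.

## Working session

There is one attempt and no reset: what is moved stays moved. The work goes in short steps, Python scripts to look and compute and a tool call to move; the robot and the scene stay as the last step left them, time stands still between calls to the robot, and variables do not carry over. Pictures are saved under pics/ and viewed, at most 10 in all, crops included, and the job is handed in when it is done.

Besides the shell and the picture viewer there is one more tool, called after "Call:" as name(argument=value, ...) on one line, values as JSON. play_rows: Moves the arm, as the interface text tells. Its arguments: {"type":"object","properties":{"motion":{"type":"array","items":{"type":"array","items":{"type":"array","items":{"type":"number"}}}},"jaw":{"type":"number"},"squeeze":{"type":"number"}},"required":["motion"]}

```bash
mkdir -p pics; cat > h.py <<'E'
import numpy as np, cv2
from bench import sensors, optics, job, r
def snap(n,f):
    s=sensors.sense(); d=optics.snapshot(n); cv2.imwrite('pics/'+f+'.png',d['pixels'][:,:,::-1]); np.savez('pics/'+f+'.npz',tool=np.array(s['tool_pos']),rot=np.array(s['tcp_rot']),**d); return d
def load(f): return dict(np.load('pics/'+f+'.npz'))
def ray(d,u,v,z):
    p=np.linalg.solve(d['mtx'],[u,v,1.]); R=d['R'];c=-R.T@d['t']; w=R.T@p
    return c+w*(z-c[2])/w[2]
def proj(d,X):
    c=d['R']@np.asarray(X,float)+d['t']; p=d['mtx']@c; return p[:2]/p[2]
E
python3 - <<'E'
from h import *
print(sensors.sense(), r.pinch_z)
a=snap('top','top1');b=snap('side','side1')
for d in(a,b): print(d['mtx'],-d['R'].T@d['t'],d['R'])
E
```

```text
{'time': 0.0, 'joint_pos': array([-8.17256800e+01,  7.51188363e+00,  8.53294140e+01, -5.25264768e-04,
        8.72601603e+01, -4.89467262e+00]), 'qd': array([-0.03955051,  0.06736128,  0.01342436,  0.05085807,  0.01548494,
        0.0575308 ]), 'joint_efforts': array([-5.05855114e-04, -5.69387162e+01, -5.00570083e+01, -2.70870996e-04,
        1.46913860e-02, -2.05076668e-05]), 'tool_pos': array([ 136.6189289 , -583.68810236,  230.27673824]), 'tcp_rot': array([-1.79898867e+02, -8.13411513e-03,  1.31690110e+01]), 'ft_force': array([-0.09064086, -0.67999733, -0.20739396]), 'wrist_torque': array([-0.00399987, -0.0208398 ,  0.00907323]), 'grip_force': 0.0, 'finger_gap': 85.43163667379996} 18.700000000000003
[[475.02136057   0.         277.80104592]
 [  0.         475.02136057 206.68252901]
 [  0.           0.           1.        ]] [ 463.4034248    88.83076442 1048.26372022] [[-0.00442403 -0.99981164  0.01889738]
 [-0.98951435  0.00164869 -0.14442516]
 [ 0.1443668  -0.01933817 -0.98933526]]
[[480.34026936   0.         284.43527177]
 [  0.         480.34026936 210.06376036]
 [  0.           0.           1.        ]] [ 555.93401489 -833.8423259   779.62104237] [[ 0.99679572 -0.07748967 -0.01984043]
 [-0.06272786 -0.6033535  -0.795003  ]
 [ 0.04963373  0.79370013 -0.60628095]]
```

View pics/top1.png

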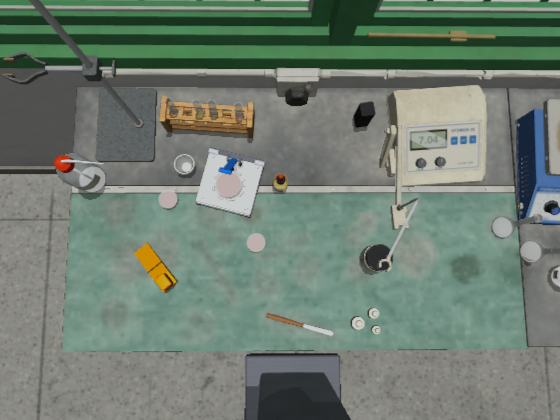

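View pics/side1.png

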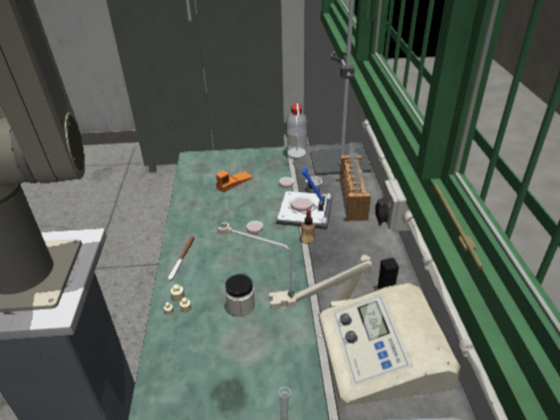

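The top view shows the stand at about (230,182) with its clamp up at (230,163). The wedge is at (155,268) with its nose up-left, the crucible at (184,165), the dropper at (280,182) and the jar at (378,257). The side view agrees.

```bash
python3 - <<'E'
from h import *
d=load('top1'); im=d['pixels']; s=load('side1')
c=cv2.resize(im[135:300,125:305],None,fx=4,fy=3.6*4/3.6,interpolation=cv2.INTER_CUBIC)[:600]
c=cv2.resize(im[140:285,125:315],(760,580),interpolation=cv2.INTER_CUBIC); cv2.imwrite('pics/c1.png',c[:,:,::-1])
c=cv2.resize(s['pixels'][140:245,205:345],(800,600),interpolation=cv2.INTER_CUBIC); cv2.imwrite('pics/c2.png',c[:,:,::-1])
hsv=cv2.cvtColor(im,cv2.COLOR_RGB2HSV)
def big(m,roi):
    z=np.zeros_like(m);x0,y0,x1,y1=roi;z[y0:y1,x0:x1]=m[y0:y1,x0:x1]
    cs,_=cv2.findContours(z,cv2.RETR_EXTERNAL,cv2.CHAIN_APPROX_NONE);return max(cs,key=cv2.contourArea)
w=big(cv2.inRange(hsv,(5,150,120),(25,255,255)),(120,230,190,300))
print('wedge',cv2.boxPoints(cv2.minAreaRect(w)).round(1).tolist())
p=big(cv2.inRange(hsv,(0,0,170),(180,40,255)),(190,140,270,220))
b=cv2.boxPoints(cv2.minAreaRect(p));print('plat',b.round(1).tolist());print([ray(d,*q,19).round(1).tolist() for q in b])
bl=big(cv2.inRange(hsv,(100,120,60),(125,255,255)),(200,140,270,220));print(cv2.boxPoints(cv2.minAreaRect(bl)).tolist())
E
```

```text
wedge [[133.10000610351562, 252.8000030517578], [146.89999389648438, 242.1999969482422], [176.6999969482422, 281.29998779296875], [162.89999389648438, 291.8999938964844]]
plat [[186.8000030517578, 199.39999389648438], [200.60000610351562, 145.5], [263.79998779296875, 161.6999969482422], [250.0, 215.60000610351562]]
[[630.0, 267.6, 19.0], [751.4, 239.8, 19.0], [714.5, 99.3, 19.0], [594.0, 129.4, 19.0]]
[[217.95928955078125, 169.8551788330078], [233.23983764648438, 155.9637908935547], [240.25341796875, 163.67872619628906], [224.97286987304688, 177.5701141357422]]
```

View pics/c1.png

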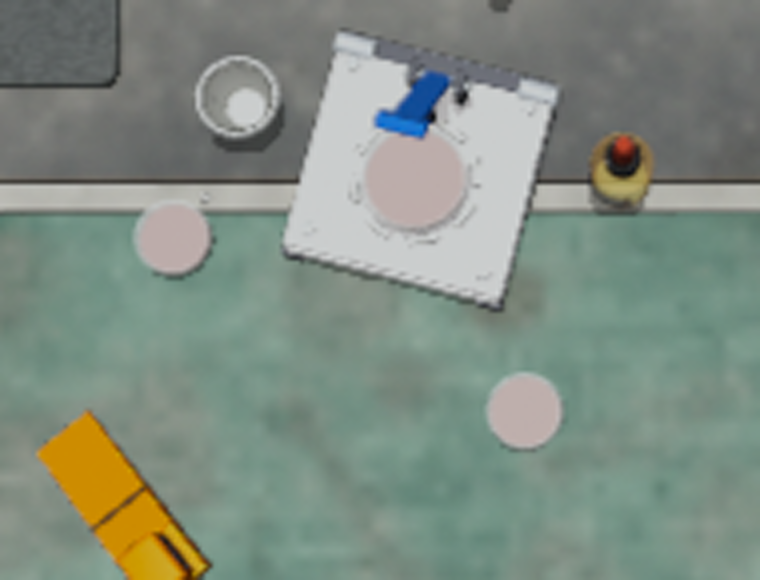

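View pics/c2.png

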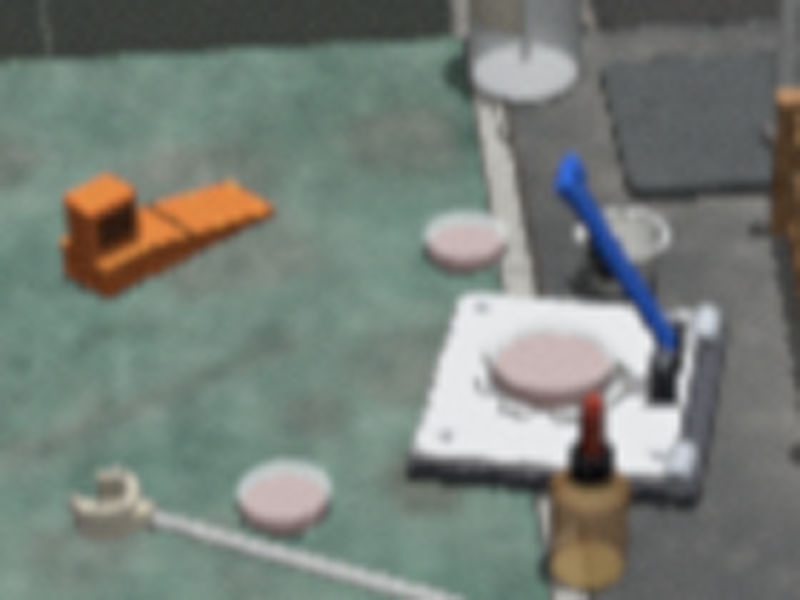

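The crops (4x and 5.71x) show the platform's front corners at about (195.7,202) and (249.7,215.5) in top pixels. The clamp tab is at top (225.3,170.7) and side (304.7,169). The other dishes are decoys.

```bash
cat >> h.py <<'E'
def tri(a,ua,b,ub):
    A=[];B=[]
    for d,u in((a,ua),(b,ub)):
        R=d['R'];w=R.T@np.linalg.solve(d['mtx'],[*u,1.]);w/=np.linalg.norm(w);c=-R.T@d['t'];P=np.eye(3)-np.outer(w,w);A.append(P);B.append(P@c)
    X=np.linalg.lstsq(np.vstack(A),np.hstack(B),rcond=None)[0]
    return X.round(1), (proj(a,X)-ua).round(1),(proj(b,X)-ub).round(1)
E
python3 - <<'E'
from h import *
t=load('top1');s=load('side1')
T=lambda x,y:(125+x/4-.375,140+y/4-.375)
S=lambda x,y:(205+x/5.714-.41,140+y/5.714-.41)
print('tab',tri(t,T(402,120),s,S(569,168)))
print('FL',tri(t,T(285,248),s,S(464,298)));print('FR',tri(t,T(498,301),s,S(413,466)))
FL=ray(t,*T(285,248),19);FR=ray(t,*T(498,301),19);print(FL,FR,np.linalg.norm(FL-FR),(FL+FR)/2, 'yaw',np.degrees(np.arctan2(*(FL-FR)[[1,0]]))-90)
hsv=cv2.cvtColor(t['pixels'],cv2.COLOR_RGB2HSV);m=cv2.inRange(hsv,(0,0,170),(180,40,255))
rows=np.arange(168,198);
L=[];Rr=[]
for v in rows:
    x=np.where(m[v,190:270])[0]+190
    g=lambda a,b:None
    L.append(ray(t,x.min()-.5,v,19)[:2]); Rr.append(ray(t,x.max()+.5,v,19)[:2])
for E in (np.array(L),np.array(Rr)):
    vx=cv2.fitLine(E.astype(np.float32),cv2.DIST_HUBER,0,.01,.01).ravel();print('edge',vx,np.degrees(np.arctan2(vx[1],vx[0])))
print('dish',ray(t,*T(414,179),34),tri(t,T(414,179),s,S(553,363)))
# wedge points
for n,p,z in(('noseL',(37,452),4),('noseR',(90,410),4),('lineL',(91,529),15),('lineR',(143,488),15)):print(n,ray(t,*T(*p),z))
print('nose side',ray(s,*S(272,213),2),ray(s,*S(232,180),4),'line',ray(s,*S(192,235),15),ray(s,*S(145,203),15),'blocktop',[ray(s,*S(*p),50) for p in((66,200),(107,174),(136,187),(92,214))])
E
```

```text
tab (array([670.6, 174.1, 134.3]), array([-0. , -0.1]), array([-0.1,  0. ]))
FL (array([627.1, 248.4,  15.8]), array([-0. , -0.7]), array([-0.5,  0.1]))
FR (array([596.6, 131.8,   7.8]), array([0. , 0.2]), array([ 0.2, -0. ]))
[625.06970106 247.81218031  19.        ] [595.63472284 131.37798732  19.        ] 120.09720745838612 [610.35221195 189.59508381  19.        ] yaw -14.187326535526182
edge [ 9.6565634e-01 -2.5982279e-01  6.6589923e+02  2.4043448e+02] -15.059546
edge [ 9.7063190e-01 -2.4056953e-01  6.7108740e+02  1.1127861e+02] -13.9201565
dish [660.47912436 176.54333891  34.        ] (array([663.1, 177.3,  26.5]), array([-0. , -0.5]), array([-0.4,  0.1]))
noseL [515.154275   382.49196442   4.        ]
noseR [537.9375758  354.57177255   4.        ]
lineL [473.36525245 348.99956115  15.        ]
lineR [495.10543668 321.92594177  15.        ]
nose side [537.6373481 354.6335973   2.       ] [517.57506417 385.22671508   4.        ] line [497.46899896 319.03657261  15.        ] [473.56876901 351.02349903  15.        ] blocktop [array([438.79543721, 303.64647143,  50.        ]), array([458.2372823 , 325.14331125,  50.        ]), array([472.74540168, 311.68125851,  50.        ]), array([451.82486568, 289.78924062,  50.        ])]
```

Checks: platform width 124 mm, nose to line 54 mm, clamp tab 100 mm from its hinge (about 63° up). All fit. The stand origin is about (666.7,175.9) with yaw -14.4°. The wedge is about (485,335) with yaw 38.5°.

```bash
cat >> h.py <<'E'
from scipy.spatial.transform import Rotation as Ro
SO=np.array([666.7,175.9]);SY=-14.4
def st(x,y=0,z=0): c,s=np.cos(np.radians(SY)),np.sin(np.radians(SY)); return np.array([SO[0]+c*x-s*y,SO[1]+s*x+c*y,z])
def step(p,yaw,p0=None,r0=None):
    s=sensors.sense(); p0=s['tool_pos'] if p0 is None else p0; r0=s['tcp_rot'] if r0 is None else r0
    R0=Ro.from_euler('xyz',r0,degrees=True);R1=Ro.from_euler('xyz',[180,0,yaw],degrees=True)
    return np.r_[R0.inv().apply(np.asarray(p)-p0)/10,np.degrees((R0.inv()*R1).as_rotvec())].round(2).tolist()
E
python3 - <<'E'
from h import *
a=[136.69,-584.23,231.29];w=[380,-20,300];ra=[180,0,13.17]
print(step(w,-14.4,a,ra)); rr=[180,0,-14.4]; print(step(st(38,0,250),-14.4,w,rr)); print(st(38))
E
```

```text
[36.55, -49.4, -6.87, 0.0, -0.0, 27.57]
[26.7, -26.1, 5.0, 0.0, 0.0, 0.0]
[703.50616012 166.44978429   0.        ]
```

Call:
play_rows(motion=[[[2.4,-3.3,-0.5,0,0,0],[4.9,-6.6,-1.0,0,0,0],[7.3,-9.9,-1.4,0,0,0],[9.8,-13.2,-1.9,0,0,0],[12.2,-16.5,-2.3,0,0,0]]], jaw=0)

```text
time: 0.6
tool_pos: [218.2, -394.0, 254.0]
tcp_rot: [-180.0, -0.0, 13.1]
ft_force: [1.4, 0.6, 1.0]
finger_gap: 12.2
grip_force: 0.0
```

Call:
play_rows(motion=[[[2.4,-3.3,-0.5,0,0,0],[4.9,-6.6,-1.0,0,0,0],[7.3,-9.9,-1.4,0,0,0],[9.8,-13.2,-1.9,0,0,0],[12.2,-16.5,-2.3,0,0,0]]])

```text
time: 1.1
tool_pos: [299.3, -205.7, 277.3]
tcp_rot: [180.0, -0.0, 13.1]
ft_force: [1.3, -1.3, 0.0]
finger_gap: -0.0
grip_force: 0.0
```

Call:
play_rows(motion=[[[2.4,-3.3,-0.5,0,0,5.5],[4.9,-6.6,-1.0,0,0,11],[7.3,-9.9,-1.4,0,0,16.5],[9.8,-13.2,-1.9,0,0,22],[12.2,-16.5,-2.3,0,0,27.57]]])

```text
time: 1.6
tool_pos: [380.6, -17.1, 300.4]
tcp_rot: [180.0, -0.0, -14.6]
ft_force: [0.4, -0.7, 0.3]
finger_gap: 0.2
grip_force: 0.0
```

Call:
play_rows(motion=[[[3.3,-3.2,0,0,0,0],[6.7,-6.5,0,0,0,0],[10,-9.7,0,0,0,0],[13.3,-13,0,0,0,0],[16.7,-16.2,0,0,0,0]]])

```text
time: 2.1
tool_pos: [583.6, 97.9, 299.5]
tcp_rot: [180.0, 0.0, -14.4]
ft_force: [1.3, -0.3, 1.0]
finger_gap: 0.4
grip_force: 0.0
```

Call:
play_rows(motion=[[[3.3,-3.2,1,0,0,0],[6.7,-6.5,3,0,0,0],[10,-9.7,5,0,0,0],[10,-9.7,8,0,0,0],[10,-9.7,8,0,0,0]]])

```text
time: 2.6
tool_pos: [700.6, 165.8, 210.9]
tcp_rot: [179.7, 0.7, -14.4]
ft_force: [-1.1, -0.5, -1.4]
finger_gap: 0.3
grip_force: 0.0
```

```bash
python3 - <<'E'
from h import *
print(step(st(36,0,118),-14.4),sensors.sense()['tool_pos'])
d=snap('wrist','w1');a=snap('side','side2')
c=cv2.resize(a['pixels'][110:250,230:370],(560,560),interpolation=cv2.INTER_CUBIC)
cv2.imwrite('pics/c3.png',np.hstack([c,cv2.resize(d['pixels'],(240,180)).repeat(1,0) if 0 else np.vstack([cv2.resize(d['pixels'],(240,180)),np.zeros((380,240,3),np.uint8)])])[:,:,::-1])
E
```

```text
[0.17, -0.19, 9.29, 0.31, 0.7, 0.05] [700.64486527 165.76540887 210.94791387]
```

View pics/c3.png

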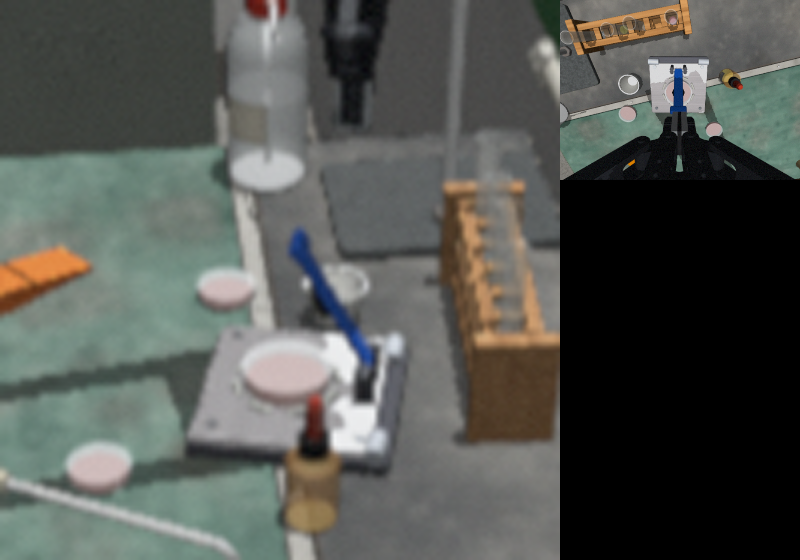

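The fingers hang above and behind the tab, in line with the arm. I'll check whether the pose has settled before descending.

Call:
play_rows(motion=[[[0,0,0,0,0,0],[0,0,0,0,0,0]]])

```text
time: 2.9
tool_pos: [704.1, 165.2, 224.5]
tcp_rot: [-179.9, -0.3, -14.4]
ft_force: [0.8, 0.5, 1.3]
finger_gap: -0.2
grip_force: 0.0
```

Call:
play_rows(motion=[[[-0.1,0,1.5,0,0,0],[-0.2,0,4,0,0,0],[-0.2,0,7,0,0,0],[-0.2,0,9.2,0,0,0],[-0.2,0,10.2,0,0,0]]])

```text
time: 3.4
tool_pos: [699.4, 165.6, 115.0]
tcp_rot: [179.9, 0.2, -14.4]
ft_force: [0.4, -0.6, -0.5]
finger_gap: -0.3
grip_force: 0.0
```

Call:
play_rows(motion=[[[0,0,0,0,0,0],[-0.3,0,0,0,0,0],[-0.7,0,0.1,0,0,0],[-1.1,0,0.2,0,0,0],[-1.4,0,0.3,0,0,0]]])

```text
time: 3.9
tool_pos: [688.0, 169.9, 116.4]
tcp_rot: [-180.0, -0.1, -14.4]
ft_force: [0.1, -0.2, 1.2]
finger_gap: -0.2
grip_force: 0.5
```

Call:
play_rows(motion=[[[-0.4,0,0.2,0,0,0],[-0.8,0,0.4,0,0,0],[-1.2,0,0.6,0,0,0],[-1.5,0,0.8,0,0,0],[-1.9,0,1.1,0,0,0]]])

```text
time: 4.4
tool_pos: [669.3, 174.3, 104.1]
tcp_rot: [180.0, -0.0, -14.4]
ft_force: [1.4, -1.0, -0.5]
finger_gap: -0.2
grip_force: 0.6
```

Call:
play_rows(motion=[[[-0.35,0,0.3,0,0,0],[-0.7,0,0.6,0,0,0],[-1.0,0,0.9,0,0,0],[-1.4,0,1.2,0,0,0],[-1.7,0,1.5,0,0,0]]])

```text
time: 4.9
tool_pos: [652.7, 178.6, 89.0]
tcp_rot: [180.0, -0.0, -14.4]
ft_force: [3.1, -0.5, -2.6]
finger_gap: 0.0
grip_force: 1.8
```

```bash
python3 - <<'E'
from h import *
a=snap('side','side3')
cv2.imwrite('pics/c4.png',cv2.resize(a['pixels'][130:240,250:360],(600,600),interpolation=cv2.INTER_CUBIC)[:,:,::-1])
E
```

```text
(no output)
```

View pics/c4.png

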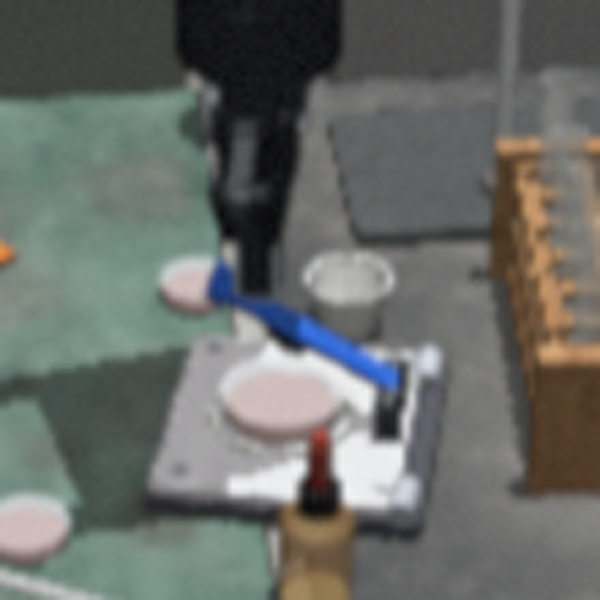

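The arm is following and is about 33° up, with the tip just behind the tab. I'll keep that radius and finish the arc.

Call:
play_rows(motion=[[[-0.2,0,0.3,0,0,0],[-0.35,0,0.5,0,0,0],[-0.5,0,0.8,0,0,0],[-0.65,0,1.0,0,0,0],[-0.8,0,1.3,0,0,0]]])

```text
time: 5.45
tool_pos: [645.7, 180.4, 76.4]
tcp_rot: [-180.0, -0.1, -14.4]
ft_force: [4.9, -1.3, -1.7]
finger_gap: 0.1
grip_force: 2.5
```

Call:
play_rows(motion=[[[-0.1,0,0.3,0,0,0],[-0.2,0,0.6,0,0,0],[-0.3,0,0.9,0,0,0],[-0.35,0,1.2,0,0,0],[-0.4,0,1.5,0,0,0]]])

```text
time: 5.95
tool_pos: [640.7, 181.7, 60.8]
tcp_rot: [180.0, 0.1, -14.4]
ft_force: [-0.8, 0.1, 0.8]
finger_gap: 0.2
grip_force: 0.4
```

Call:
play_rows(motion=[[[-0.05,0,0.2,0,0,0],[-0.1,0,0.5,0,0,0],[-0.1,0,0.7,0,0,0],[-0.15,0,0.9,0,0,0],[-0.15,0,1.1,0,0,0]]])

```text
time: 6.45
tool_pos: [639.9, 181.9, 50.2]
tcp_rot: [-180.0, -0.0, -14.4]
ft_force: [-1.1, -0.1, 1.0]
finger_gap: 0.2
grip_force: 0.3
```

Call:
play_rows(motion=[[[0,0,0.1,0,0,0],[0,0,0.2,0,0,0],[0,0,0.3,0,0,0],[0,0,0.4,0,0,0],[0,0,0.4,0,0,0]]])

```text
time: 6.95
tool_pos: [640.0, 181.9, 47.0]
tcp_rot: [-180.0, -0.0, -14.4]
ft_force: [-3.1, -0.5, 5.5]
finger_gap: 0.3
grip_force: 2.5
```

Call:
play_rows(motion=[[[0,0,0.05,0,0,0],[0,0,0.1,0,0,0],[0,0,0.1,0,0,0]]])

```text
time: 7.25
tool_pos: [640.0, 181.9, 46.8]
tcp_rot: [-180.0, -0.0, -14.4]
ft_force: [-6.9, -0.9, 11.2]
finger_gap: -0.2
grip_force: 5.3
```

Call:
play_rows(motion=[[[0,0,-1,0,0,0],[0,0,-4,0,0,0],[0,0,-8,0,0,0],[-1.5,-0.5,-12,0,0,0],[-4,-1.4,-15,0,0,0]]])

```text
time: 7.75
tool_pos: [606.0, 204.8, 198.8]
tcp_rot: [-179.9, -0.2, -14.5]
ft_force: [0.4, -0.0, 0.5]
finger_gap: 0.0
grip_force: 0.0
```

Call:
play_rows(motion=[[[-3.5,-1.3,0,0,0,-7],[-7.2,-2.6,0,0,0,-14.5],[-11,-4,0,0,0,-22],[-14.5,-5.3,0,0,0,-29.5],[-17.1,-6.2,0,0,0,-37]]], jaw=0.6)

```text
time: 8.25
tool_pos: [452.7, 309.2, 195.9]
tcp_rot: [-180.0, -0.0, 23.0]
ft_force: [0.8, -0.1, -0.1]
finger_gap: 51.4
grip_force: 0.0
```

Call:
play_rows(motion=[[[0,0,0,0,0,-5],[0,0,0,0,0,-10.5],[0,0,0,0,0,-15.9],[0,0,0,0,0,-15.9],[0,0,0,0,0,-15.9]]])

```text
time: 8.75
tool_pos: [454.6, 308.0, 195.6]
tcp_rot: [180.0, -0.0, 38.3]
ft_force: [-0.1, 0.2, 0.1]
finger_gap: 51.4
grip_force: 0.0
```

```bash
python3 - <<'E'
from h import *
s=sensors.sense();print(s['tool_pos'],s['tcp_rot'])
d=snap('wrist','w2');a=snap('side','side4');t=snap('top','top4')
cv2.imwrite('pics/c5.png',np.hstack([d['pixels'][:,:],np.vstack([cv2.resize(a['pixels'][150:220,280:350],(210,210),interpolation=cv2.INTER_CUBIC),cv2.resize(t['pixels'][140:222,190:272],(210,210),interpolation=cv2.INTER_CUBIC)])])[:,:,::-1])
print(d['T_tool_cam'].round(3).tolist(),d['mtx'].round(1).tolist())
E
```

```text
[454.57709334 307.98977768 195.60969805] [ 1.79994129e+02 -2.77353872e-02  3.83342164e+01]
[[0.0, -0.95, -0.311, 80.086], [1.0, 0.0, -0.001, -0.757], [0.001, -0.311, 0.95, -141.751], [0.0, 0.0, 0.0, 1.0]] [[371.3, 0.0, 278.3], [0.0, 371.3, 206.0], [0.0, 0.0, 1.0]]
```

View pics/c5.png

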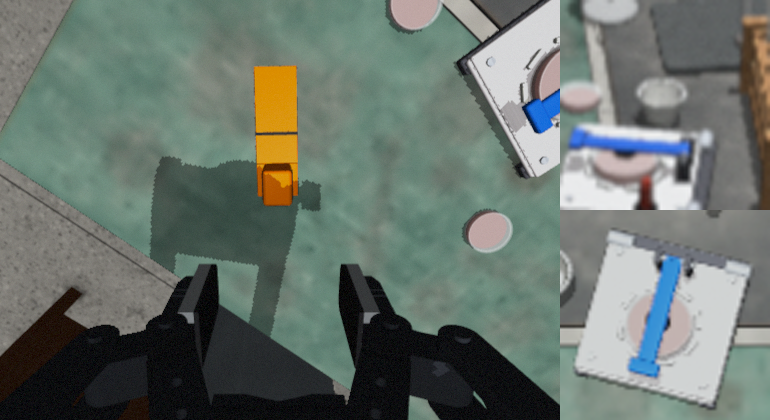

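The clamp is down over the dish. In the wrist view the wedge is upright with its nose at (254–297,67), line at y≈132 and block top around (277,186). The stand's front edge runs (462,62)–(527,175).

```bash
cat >> h.py <<'E'
def wray(d,u,v,z):
    R=Ro.from_euler('xyz',d['rot'],degrees=True).as_matrix();T=d['T_tool_cam']
    c=R@T[:3,3]+d['tool'];w=R@T[:3,:3]@np.linalg.solve(d['mtx'],[u,v,1.]);return (c+w*(z-c[2])/w[2]).round(1)
E
python3 - <<'E'
from h import *
d=load('w2')
P=dict(nL=(254.5,67,4),nR=(297,66.5,4),lL=(256.5,132.5,15),lR=(297.5,133.5,15),b1=(264,171,50),b2=(291,170,50),b3=(293,205,50),b4=(263,206,50),FL=(462,59,19),FR=(531,172,19))
for k,v in P.items():print(k,wray(d,*v))
# platform front edge, pink dish centre refined
print('now',d['tool'])
t=load('top4');h=cv2.cvtColor(t['pixels'],cv2.COLOR_RGB2HSV)
m=cv2.inRange(h,(95,120,60),(125,255,255));m[:140]=0;m[222:]=0;m[:,:190]=0;m[:,272:]=0
c=max(cv2.findContours(m,0,1)[0],key=cv2.contourArea);r_=cv2.minAreaRect(c);print(r_,[ray(t,*q,48).round(1) for q in cv2.boxPoints(r_)])
E
```

```text
nL [515.4 383.1   4. ]
nR [537.8 355.3   4. ]
lL [474.5 349.1  15. ]
lR [495.7 321.   15. ]
b1 [458.9 327.2  50. ]
b2 [472.7 311.   50. ]
b3 [451.1 291.5  50. ]
b4 [435.3 310.1  50. ]
FL [622.9 255.7  19. ]
FR [596.9 140.1  19. ]
now [454.57709334 307.98977768 195.60969805]
((228.8400421142578, 180.9231719970703), (11.09167194366455, 47.42818832397461), 17.52556800842285) [array([619.9, 199.8,  48. ]), array([718.6, 170.5,  48. ]), array([711.3, 147.6,  48. ]), array([612.7, 177.3,  48. ])]
```

Call:
play_rows(motion=[[[0,-0.1,2,0,0,0],[0,-0.2,5.5,0,0,0],[0,-0.2,9,0,0,0],[0,-0.2,11.5,0,0,0],[0,-0.2,13,0,0,0]]])

```text
time: 9.4
tool_pos: [451.8, 308.7, 62.7]
tcp_rot: [-180.0, 0.2, 38.4]
ft_force: [-0.5, 0.2, -0.0]
finger_gap: 51.1
grip_force: 0.0
```

Call:
play_rows(motion=[[[0,0,1,0,0,0],[0,0,2.5,0,0,0],[0,0,3.6,0,0,0],[0,0,4.1,0,0,0],[0,0,4.1,0,0,0]]])

```text
time: 9.9
tool_pos: [452.8, 309.3, 23.7]
tcp_rot: [-180.0, 0.1, 38.5]
ft_force: [0.1, -0.6, -0.3]
finger_gap: 51.1
grip_force: 0.0
```

Call:
play_rows(motion=[[[0,0,0,0,0,0],[0,0,0,0,0,0],[0,0,0,0,0,0],[0,0,0,0,0,0],[0,0,0,0,0,0]]], jaw=0, squeeze=30)

```text
time: 10.4
tool_pos: [453.9, 309.9, 25.2]
tcp_rot: [180.0, -0.1, 38.5]
ft_force: [-0.5, -0.7, 5.8]
finger_gap: 23.7
grip_force: 30.4
```

```bash
python3 - <<'E'
from h import *
s=sensors.sense();print(s['tool_pos'],s['tcp_rot'],s['ft_force'],s['finger_gap'])
d=snap('wrist','w3');a=snap('side','side5')
cv2.imwrite('pics/c6.png',np.hstack([d['pixels'],np.vstack([cv2.resize(a['pixels'][150:210,195:255],(210,210),interpolation=cv2.INTER_CUBIC),np.zeros((210,210,3),np.uint8)])])[:,:,::-1])
E
```

```text
[453.90301639 309.94224609  25.22941088] [ 1.79986573e+02 -9.53897465e-02  3.84965148e+01] [-0.52281462 -0.73351389  5.75250389] 23.686788471445837
```

View pics/c6.png

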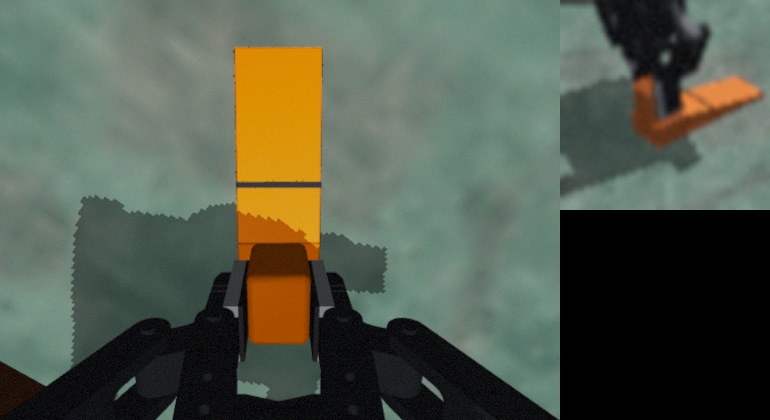

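The wedge is gripped square, with its line at row 185 and its nose at row 47.

```bash
python3 - <<'E'
from h import *
d=load('w3');R=Ro.from_euler('xyz',d['rot'],degrees=True)
for n,u,v,z in(('line',279,185,15),('nose',279,47,4),('nL',235,47,4),('nR',322.5,47,4)):
    X=wray(d,u,v,z);print(n,X,R.inv().apply(X-d['tool']).round(1))
t=st(-205,0,25.2); a=np.array([453.9,309.9,25.2])
print(t,step(t,-14.4,a,[180,0,38.5]))
t1=load('top1');print([((np.array(ray(t1,*p,15)[:2])-SO)@np.array([[.9686,.2487],[-.2487,.9686]])).round(0) for p in((256,242),(168,199))])
E
```

```text
line [484.6 335.2  15. ] [39.7 -0.7 10.3]
nose [527.5 369.4   4. ] [94.6 -0.7 21.4]
nL [516.4 383.4   4. ] [ 94.6 -18.6  21.4]
nR [538.5 355.6   4. ] [94.6 16.9 21.4]
[468.14045197 226.88142687  25.2       ] [-4.05, 7.38, 0.0, 0.0, -0.0, 52.9]
[array([-111.,  -90.]), array([-67., 121.])]
```

Call:
play_rows(motion=[[[-0.3,0.4,0,0,0,3],[-0.7,1.2,0,0,0,8.5],[-1.1,2.0,0,0,0,14.5],[-1.6,2.9,0,0,0,20.5],[-2.0,3.7,0,0,0,26.5]]])

```text
time: 11.0
tool_pos: [461.4, 268.6, 25.2]
tcp_rot: [-179.9, -0.1, 11.8]
ft_force: [0.4, 2.2, 4.8]
finger_gap: 23.9
grip_force: 30.2
```

Call:
play_rows(motion=[[[-0.05,1.0,0,0,0,6.5],[-0.1,2.0,0,0,0,13],[-0.15,3.0,0,0,0,19],[-0.2,3.8,0,0,0,24],[-0.2,4.2,0,0,0,26.4]]])

```text
time: 11.5
tool_pos: [468.2, 226.8, 25.2]
tcp_rot: [-179.9, -0.1, -14.6]
ft_force: [-0.2, 3.2, 4.7]
finger_gap: 23.5
grip_force: 30.2
```

Call:
play_rows(motion=[[[0,0,0,0,0,0],[0,0,0,0,0,0]]])

```text
time: 11.7
tool_pos: [468.3, 226.5, 25.2]
tcp_rot: [-180.0, -0.1, -14.4]
ft_force: [-0.1, -2.5, 6.0]
finger_gap: 23.4
grip_force: 30.4
```

```bash
python3 - <<'E'
from h import *
s=sensors.sense();print(s['tool_pos'],s['tcp_rot'],s['ft_force'],s['finger_gap'])
d=snap('wrist','w4')
cv2.imwrite('pics/c7.png',d['pixels'][:,:,::-1])
E
```

```text
[468.33577914 226.46815053  25.22116819] [-1.79970371e+02 -1.01661542e-01 -1.44105006e+01] [-0.07613155 -2.49626752  6.04861849] 23.4305896719654
```

View pics/c7.png

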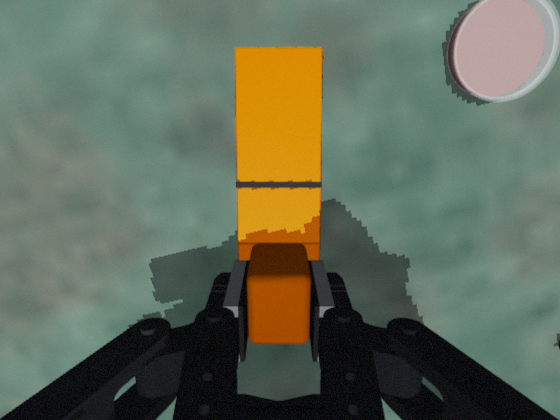

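Wedge in line, gripped firm. Advance until the platform's front edge is in view, then measure numerically.

Call:
play_rows(motion=[[[0.5,0,0,0,0,0],[1.4,0,0,0,0,0],[2.5,0,0,0,0,0],[3.5,0,0,0,0,0],[4.0,0,0,0,0,0]]])

```text
time: 12.25
tool_pos: [506.3, 217.2, 25.2]
tcp_rot: [-180.0, 0.0, -14.4]
ft_force: [-8.8, 1.8, 13.6]
finger_gap: 23.7
grip_force: 31.4
```

Call:
play_rows(motion=[[[0,0,0,0,0,0],[0,0,0,0,0,0]]])

```text
time: 12.45
tool_pos: [507.0, 217.0, 25.2]
tcp_rot: [-179.9, -0.1, -14.4]
ft_force: [-0.1, -0.1, 5.1]
finger_gap: 23.5
grip_force: 30.4
```

```bash
python3 - <<'E'
from h import *
s=sensors.sense();print(s['tool_pos'],s['tcp_rot'],s['ft_force'])
d=snap('wrist','w5');h=cv2.cvtColor(d['pixels'],cv2.COLOR_RGB2HSV)
m=cv2.inRange(h,(0,0,110),(180,30,255))
R=Ro.from_euler('xyz',d['rot'],degrees=True)
for u in range(10,560,45):
    v=np.where(m[:230,u])[0]
    print(u,v.min() if len(v) else None,v.max() if len(v) else None,len(v), end=' ')
    if len(v): print(R.inv().apply(wray(d,u,v.max()+.5,19)-d['tool']).round(1))
    else: print()
for v in range(5,70,12):
    x=np.where(m[v])[0];print('row',v,len(x),x.min() if len(x) else '',x.max() if len(x) else '')
E
```

```text
[506.9879899  217.01081248  25.22152793] [-1.79944855e+02 -7.93374502e-02 -1.43865649e+01] [-0.12554773 -0.06692368  5.0575387 ]Traceback (most recent call last):
  File "<stdin>", line 5, in <module>
KeyError: 'rot'
```

```bash
cat > m.py <<'E'
from h import *
import sys
d=load(sys.argv[1]);h=cv2.cvtColor(d['pixels'],cv2.COLOR_RGB2HSV)
m=cv2.inRange(h,(0,0,110),(180,30,255))
R=Ro.from_euler('xyz',d['rot'],degrees=True)
for u in range(10,560,45):
    v=np.where(m[:230,u])[0]
    print(u,v.min() if len(v) else None,v.max() if len(v) else None,len(v), end=' ')
    if len(v): print(R.inv().apply(wray(d,u,v.max()+.5,19)-d['tool']).round(1))
    else: print()
for v in range(5,70,12):
    x=np.where(m[v])[0];print('row',v,len(x),x.min() if len(x) else '',x.max() if len(x) else '')
E
python3 m.py w5; python3 -c "
from h import *
c=load('w5')['pixels'];print([c[v,150].tolist() for v in range(0,80,5)],[c[v,279].tolist() for v in range(0,80,5)])"
```

```text
10 17 228 16 [  20.6 -115.8    6.4]
55 204 229 15 [ 20.1 -96.6   6.3]
100 225 228 3 [ 20.6 -77.2   6.3]
145 0 62 12 [ 87.  -50.5   6.4]
190 0 104 65 [ 71.9 -34.8   6.4]
235 0 211 36 [ 28.3 -19.1   6.3]
280 0 45 28 [92.9 -0.2  6.4]
325 0 174 28 [44.3 18.3  6.3]
370 0 7 8 [105.3  31.9   6.3]
415 0 49 19 [91.5 49.5  6.3]
460 1 189 36 [38.  74.2  6.2]
505 98 202 26 [32.4 93.9  6.2]
550 None None 0 
row 5 346 1 479
row 17 38 8 476
row 29 149 12 474
row 41 143 13 442
row 53 49 13 233
row 65 74 8 233
[[212, 211, 213], [181, 177, 179], [31, 32, 33], [16, 23, 21], [49, 56, 49], [90, 106, 96], [102, 117, 107], [98, 116, 104], [100, 118, 106], [103, 116, 108], [104, 121, 109], [109, 124, 113], [110, 125, 112], [108, 125, 113], [108, 125, 114], [109, 127, 113]] [[213, 214, 215], [189, 185, 186], [65, 72, 66], [57, 69, 60], [61, 70, 66], [104, 116, 107], [110, 122, 113], [110, 124, 115], [114, 126, 117], [111, 126, 114], [216, 136, 0], [217, 136, 0], [216, 137, 0], [214, 136, 0], [215, 138, 0], [218, 143, 0]]
```

```bash
cat > m2.py <<'E'
from h import *
import sys
d=load(sys.argv[1]);g=d['pixels'].min(2).astype(int);R=Ro.from_euler('xyz',d['rot'],degrees=True)
P=[]
for u in range(60,480,20):
    if g[0,u]<140: continue
    v=np.argmax(g[:,u]<140)-.5
    P.append(np.r_[u,v,R.inv().apply(wray(d,u,v,19)-d['tool'])[:2]])
P=np.array(P);print(P.round(1).tolist());print('fit',np.polyfit(P[:,3],P[:,2],1))
for v in (0,1,2,3,4,5):
    b=np.where(g[v]>140)[0];x=[b.min()-.5,b.max()+.5];print(v,x,[R.inv().apply(wray(d,q,v,19)-d['tool'])[:2].round(1).tolist() for q in x])
E
python3 m2.py w5
```

```text
[[120.0, 6.5, 105.7, -57.3], [140.0, 6.5, 105.7, -50.2], [160.0, 6.5, 105.7, -43.1], [180.0, 6.5, 105.7, -36.0], [200.0, 6.5, 105.7, -28.7], [220.0, 6.5, 105.7, -21.6], [240.0, 6.5, 105.7, -14.5], [260.0, 6.5, 105.7, -7.4], [280.0, 6.5, 105.7, -0.2], [300.0, 6.5, 105.6, 6.9], [320.0, 6.5, 105.7, 14.0], [340.0, 6.5, 105.7, 21.2], [360.0, 7.5, 105.3, 28.3], [380.0, 7.5, 105.3, 35.5], [400.0, 7.5, 105.4, 42.6], [420.0, 7.5, 105.4, 49.7], [440.0, 6.5, 105.6, 56.8]]
fit [-2.83840014e-03  1.05605321e+02]
0 [np.float64(112.5), np.float64(444.5)] [[107.7, -59.7], [107.7, 58.2]]
1 [np.float64(-0.5), np.float64(444.5)] [[107.5, -100.0], [107.4, 58.1]]
2 [np.float64(-0.5), np.float64(443.5)] [[107.2, -100.2], [107.2, 57.9]]
3 [np.float64(-0.5), np.float64(443.5)] [[106.9, -100.2], [106.7, 57.9]]
4 [np.float64(-0.5), np.float64(442.5)] [[106.5, -100.3], [106.4, 57.6]]
5 [np.float64(-0.5), np.float64(441.5)] [[106.2, -100.3], [106.2, 57.3]]
```

The edge is square to the wedge (0.16°) and the lateral offset is under 0.1 mm. The lip is about 105 mm ahead of the TCP and the line is at 39.7 mm, so about 65 mm remain, with contact expected after about 45 mm.

Call:
play_rows(motion=[[[0.4,0,0,0,0,0],[1.2,0,0,0,0,0],[2.1,0,0,0,0,0],[2.7,0,0,0,0,0],[3.0,0,0,0,0,0]]])

```text
time: 13.0
tool_pos: [535.1, 209.8, 25.2]
tcp_rot: [-180.0, 0.1, -14.4]
ft_force: [-7.7, 1.4, 12.8]
finger_gap: 23.6
grip_force: 31.3
```

Call:
play_rows(motion=[[[0.2,0,0,0,0,0],[0.4,0,0,0,0,0],[0.6,0,0,0,0,0],[0.8,0,0,0,0,0],[1.0,0,0,0,0,0]]])

```text
time: 13.5
tool_pos: [544.4, 207.5, 25.2]
tcp_rot: [-180.0, 0.1, -14.4]
ft_force: [-7.5, 1.9, 11.1]
finger_gap: 23.4
grip_force: 31.2
```

Call:
play_rows(motion=[[[0.1,0,0,0,0,0],[0.2,0,0,0,0,0],[0.3,0,0,0,0,0],[0.3,0,0,0,0,0],[0.3,0,0,0,0,0]]])

```text
time: 14.0
tool_pos: [547.4, 206.7, 25.2]
tcp_rot: [-180.0, 0.0, -14.4]
ft_force: [-6.5, 1.4, 9.5]
finger_gap: 23.2
grip_force: 31.0
```

```bash
python3 - <<'E'
from h import *
s=sensors.sense();print(s['tool_pos'],s['tcp_rot'],s['ft_force'],s['wrist_torque'])
snap('wrist','w6');snap('side','side6')
d=load('w6');R=Ro.from_euler('xyz',d['rot'],degrees=True)
for u in (250,279,305):
    print(u,[(v,d['pixels'][v,u].tolist()) for v in range(60,200,6)])
E
```

```text
[547.4200761  206.74119014  25.20344873] [-1.79961720e+02  4.17883982e-02 -1.43648602e+01] [-6.50644744  1.37540745  9.52857105] [2.21117631e-01 8.91753770e-01 4.26279066e-04]
250 [(60, [201, 202, 203]), (66, [183, 183, 182]), (72, [8, 67, 155]), (78, [46, 122, 206]), (84, [43, 122, 207]), (90, [46, 122, 208]), (96, [43, 122, 208]), (102, [34, 116, 208]), (108, [19, 84, 183]), (114, [132, 128, 129]), (120, [200, 200, 202]), (126, [202, 133, 0]), (132, [205, 136, 7]), (138, [202, 138, 4]), (144, [204, 137, 0]), (150, [204, 136, 0]), (156, [204, 138, 10]), (162, [206, 140, 13]), (168, [208, 142, 23]), (174, [205, 141, 16]), (180, [205, 144, 21]), (186, [54, 51, 57]), (192, [203, 139, 7]), (198, [204, 143, 13])]
279 [(60, [42, 117, 207]), (66, [40, 119, 206]), (72, [18, 71, 153]), (78, [43, 122, 205]), (84, [43, 122, 207]), (90, [46, 123, 208]), (96, [41, 120, 207]), (102, [38, 116, 208]), (108, [25, 87, 184]), (114, [167, 164, 164]), (120, [203, 202, 203]), (126, [205, 137, 1]), (132, [204, 137, 0]), (138, [204, 136, 1]), (144, [206, 141, 18]), (150, [207, 141, 16]), (156, [203, 137, 8]), (162, [201, 138, 1]), (168, [205, 139, 21]), (174, [205, 139, 17]), (180, [204, 142, 11]), (186, [52, 55, 54]), (192, [205, 143, 20]), (198, [206, 145, 26])]
305 [(60, [112, 123, 142]), (66, [115, 124, 145]), (72, [17, 67, 149]), (78, [45, 122, 206]), (84, [45, 124, 208]), (90, [42, 120, 206]), (96, [43, 120, 208]), (102, [38, 118, 206]), (108, [31, 91, 188]), (114, [192, 190, 193]), (120, [200, 198, 200]), (126, [204, 136, 5]), (132, [205, 138, 9]), (138, [205, 138, 15]), (144, [204, 139, 11]), (150, [203, 136, 0]), (156, [202, 139, 0]), (162, [204, 137, 3]), (168, [203, 139, 11]), (174, [203, 138, 0]), (180, [206, 144, 24]), (186, [55, 50, 54]), (192, [202, 139, 12]), (198, [203, 141, 16])]
```

```bash
cat > m3.py <<'E'
from h import *
import sys
n=sys.argv[1]; s=sensors.sense(); snap('wrist',n); snap('side',n+'s')
d=load(n);R=Ro.from_euler('xyz',d['rot'],degrees=True);p=d['pixels'].astype(int)
def edge(u):
    b=p[112:,u,2].astype(float); i=np.argmax(b<100); return 112+i-1+(b[i-1]-100)/(b[i-1]-b[i])
vs=[edge(u) for u in range(240,318,4)];ve=np.median(vs)
col=p[:,245:312,0].mean(1); k=[v for v in range(int(ve)+3,230) if col[v]<150]
vl=np.mean(k) if k else None
T=lambda v,z:R.inv().apply(wray(d,279,v,z)-d['tool'])[0].round(2)
al=d['tool'][0]*np.cos(np.radians(SY))+d['tool'][1]*np.sin(np.radians(SY))
f=s['ft_force'];print('tool',d['tool'].round(1),'along',al.round(2),'F',f.round(1),'push',round(f[0]*.9686-f[1]*.2487,1))
print('edge row',ve.round(2),'x@19',T(ve,19),'x@23',T(ve,23),'line',vl,T(vl,15) if vl else '')
E
python3 - <<'E'
import re
E
python3 m3.py w7
```

```text
tool [547.4 206.7  25.2] along 478.82 F [-5.7  2.4 10.5] push -6.1
edge row 123.06 x@19 64.86 x@23 65.27 line 184.5 39.06
```

Call:
play_rows(motion=[[[0.1,0,0,0,0,0],[0.2,0,0,0,0,0],[0.2,0,0,0,0,0]]])

```text
time: 14.5
tool_pos: [549.4, 206.2, 25.2]
tcp_rot: [-180.0, 0.0, -14.4]
ft_force: [-5.9, 1.7, 11.3]
finger_gap: 23.8
grip_force: 31.0
```

Call:
play_rows(motion=[[[0.1,0,0,0,0,0],[0.2,0,0,0,0,0],[0.2,0,0,0,0,0]]])

```text
time: 14.8
tool_pos: [551.3, 205.7, 25.2]
tcp_rot: [-180.0, 0.0, -14.4]
ft_force: [-7.1, 1.2, 9.8]
finger_gap: 23.5
grip_force: 31.0
```

Call:
play_rows(motion=[[[0.1,0,0,0,0,0],[0.2,0,0,0,0,0],[0.2,0,0,0,0,0]]])

```text
time: 15.1
tool_pos: [553.2, 205.2, 25.2]
tcp_rot: [-180.0, 0.0, -14.4]
ft_force: [-6.4, 1.1, 10.0]
finger_gap: 23.4
grip_force: 31.0
```

Call:
play_rows(motion=[[[0.1,0,0,0,0,0],[0.2,0,0,0,0,0],[0.2,0,0,0,0,0]]])

```text
time: 15.4
tool_pos: [555.1, 204.7, 25.2]
tcp_rot: [-180.0, 0.0, -14.4]
ft_force: [-6.7, 2.4, 10.7]
finger_gap: 23.4
grip_force: 31.0
```

Call:
play_rows(motion=[[[0.1,0,0,0,0,0],[0.2,0,0,0,0,0],[0.2,0,0,0,0,0]]])

```text
time: 15.7
tool_pos: [555.6, 204.7, 25.2]
tcp_rot: [-180.0, 0.2, -14.4]
ft_force: [-15.1, 2.6, 16.5]
finger_gap: 23.3
grip_force: 31.9
```

Call:
play_rows(motion=[[[0.1,0,0,0,0,0],[0.2,0,0,0,0,0],[0.2,0,0,0,0,0]]])

```text
time: 16.0
tool_pos: [556.9, 204.4, 25.2]
tcp_rot: [180.0, 0.3, -14.3]
ft_force: [-18.8, 3.7, 19.5]
finger_gap: 23.7
grip_force: 32.2
```

```bash
python3 m3.py w8
```

```text
tool [556.9 204.4  25.2] along 488.57 F [-18.8   3.7  19.5] push -19.2
edge row 147.26 x@19 55.52 x@23 56.11 line 184.5 39.12
```

Call:
play_rows(motion=[[[0.1,0,0,0,0,0],[0.2,0,0,0,0,0],[0.2,0,0,0,0,0]]])

```text
time: 16.4
tool_pos: [558.8, 204.0, 25.2]
tcp_rot: [-180.0, 0.3, -14.3]
ft_force: [-18.2, 3.8, 19.5]
finger_gap: 23.6
grip_force: 32.2
```

Call:
play_rows(motion=[[[0.1,0,0,0,0,0],[0.2,0,0,0,0,0],[0.2,0,0,0,0,0]]])

```text
time: 16.7
tool_pos: [560.9, 203.5, 25.2]
tcp_rot: [-180.0, 0.3, -14.3]
ft_force: [-17.2, 4.5, 19.8]
finger_gap: 23.2
grip_force: 32.1
```

```bash
python3 m3.py w9
```

```text
tool [560.9 203.5  25.2] along 492.62 F [-17.2   4.5  19.8] push -17.7
edge row 157.29 x@19 51.45 x@23 52.25 line 184.0 39.29
```

Force is steady at about 18 N, so the lip is riding up the ramp. Contact was at along≈487, so 4 mm of lift is at about 506.5, or 13.5–14 mm more.

Call:
play_rows(motion=[[[0.1,0,0,0,0,0],[0.2,0,0,0,0,0],[0.3,0,0,0,0,0],[0.4,0,0,0,0,0],[0.5,0,0,0,0,0]]])

```text
time: 17.3
tool_pos: [565.5, 202.4, 25.2]
tcp_rot: [-180.0, 0.3, -14.3]
ft_force: [-18.4, 4.9, 19.3]
finger_gap: 23.6
grip_force: 32.2
```

Call:
play_rows(motion=[[[0.1,0,0,0,0,0],[0.2,0,0,0,0,0],[0.3,0,0,0,0,0],[0.4,0,0,0,0,0],[0.5,0,0,0,0,0]]])

```text
time: 17.8
tool_pos: [570.4, 201.1, 25.2]
tcp_rot: [-180.0, 0.3, -14.3]
ft_force: [-18.5, 4.4, 19.0]
finger_gap: 23.3
grip_force: 32.2
```

Call:
play_rows(motion=[[[0.1,0,0,0,0,0],[0.2,0,0,0,0,0],[0.2,0,0,0,0,0],[0.2,0,0,0,0,0]]])

```text
time: 18.2
tool_pos: [572.6, 200.6, 25.2]
tcp_rot: [-180.0, 0.3, -14.3]
ft_force: [-17.7, 4.7, 18.3]
finger_gap: 23.4
grip_force: 32.0
```

```bash
python3 m3.py w10; python3 - <<'E'
from h import *
# vertical image shift of the platform front region in side view, before contact vs now
import numpy as np
a=load('w7s');b=load('w10s')
F=st(-58,-55,19);H=st(50,-30,19)
print(proj(a,F),proj(a,F+[0,0,4])-proj(a,F),proj(a,st(-58,55,19)))
for n,c in(('front-right',st(-52,-50,17)),('front-left',st(-52,50,19)),('rear-right',st(50,-55,19))):
    u,v=proj(a,c).astype(int);sl=np.s_[v-9:v+10,u-9:u+10]
    g=[cv2.cvtColor(q['pixels'],cv2.COLOR_RGB2GRAY)[sl].astype(np.float32) for q in(a,b)]
    print(n,(u,v),cv2.phaseCorrelate(g[0],g[1],cv2.createHanningWindow((19,19),cv2.CV_32F)))
t=snap('top','top10')
w=load('w10')['pixels']
cr=lambda i:cv2.resize(i['pixels'][175:230,270:335],(390,330),interpolation=cv2.INTER_CUBIC)
cv2.imwrite('pics/c10.png',np.vstack([np.hstack([cr(a),cr(b)]),np.hstack([cv2.resize(w[60:330],(390,188)),cv2.resize(t['pixels'][135:235,160:310],(390,260))[:188]])])[:,:,::-1])
E
```

```text
tool [572.6 200.6  25.2] along 504.71 F [-17.7   4.7  18.3] push -18.3
edge row 190.14 x@19 37.78 x@23 38.9 line None 
[276.89635988 216.42428335] [-0.045806  -1.2279672] [284.30717602 191.98780702]
front-right (np.int64(279), np.int64(216)) ((0.17329983495679535, -1.041464676373872), 0.9826529049873352)
front-left (np.int64(286), np.int64(193)) ((-0.3110636301338694, -1.0328356128311782), 0.9222009551525115)
rear-right (np.int64(318), np.int64(220)) ((0.02701321813719737, -0.02396102383924159), 1.0549459886550903)
```

The side-view shift of 1.04 px gives about 3.55 mm of lift, which matches the travel since contact. I'll push 2 mm more.

Call:
play_rows(motion=[[[0.1,0,0,0,0,0],[0.2,0,0,0,0,0],[0.2,0,0,0,0,0],[0.2,0,0,0,0,0]]])

```text
time: 18.75
tool_pos: [574.5, 200.1, 25.2]
tcp_rot: [-180.0, 0.3, -14.3]
ft_force: [-15.8, 3.9, 19.1]
finger_gap: 23.7
grip_force: 32.0
```

Call:
play_rows(motion=[[[0,0,0,0,0,0],[0,0,0,0,0,0],[0,0,0,0,0,0],[0,0,0,0,0,0],[0,0,0,0,0,0]]])

```text
time: 19.25
tool_pos: [574.5, 200.1, 25.2]
tcp_rot: [-180.0, 0.3, -14.3]
ft_force: [-16.9, 5.0, 17.4]
finger_gap: 23.6
grip_force: 32.0
```

```bash
python3 m3.py w11; python3 - <<'E'
from h import *
a=load('w7s');b=load('w11s')
for n,c in(('fr',st(-52,-50,17)),('fl',st(-52,50,19))):
    u,v=proj(a,c).astype(int);sl=np.s_[v-9:v+10,u-9:u+10]
    g=[cv2.cvtColor(q['pixels'],cv2.COLOR_RGB2GRAY)[sl].astype(np.float32) for q in(a,b)]
    print(n,cv2.phaseCorrelate(g[0],g[1],cv2.createHanningWindow((19,19),cv2.CV_32F)))
w=load('w11')['pixels'];t=snap('top','top11')
cr=lambda i:cv2.resize(i['pixels'][150:230,270:350],(390,390),interpolation=cv2.INTER_CUBIC)
cv2.imwrite('pics/c11.png',np.hstack([cr(b),cv2.resize(w,(400,390))])[:,:,::-1])
E
```

```text
tool [574.5 200.1  25.2] along 506.68 F [-16.9   5.   17.4] push -17.6
edge row 196.06 x@19 35.21 x@23 36.43 line None 
fr ((-0.059398353284677796, -1.088362778383667), 1.0972780358791352)
fl ((0.05377114121129267, -0.917441807047604), 0.9261095774173737)
```

View pics/c11.png

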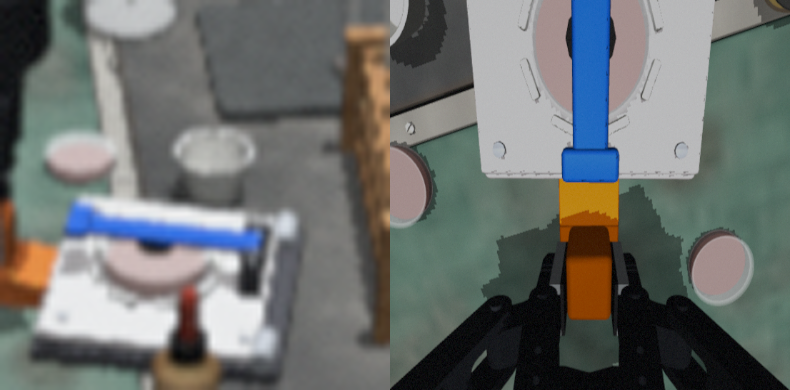

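The clamp is down over the dish. The wedge is centred under the lip with the line just at it, the bystanders are untouched, and the pose and force are steady.

```bash
python3 -c "
from bench import job
print(job.hand_in())"
```

```text
the job is handed in; nothing more can be done
None
```

The job is handed in; no verdict came back. The clamp arm is fully down over the dish, and the wedge is still held, pushed straight in under the middle of the lip, which is up by about 3.9 mm judging by wedge travel since contact (the last side-view check suggests nearer 3.5 mm).

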